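# Record the verdict on the gauged sleeve

## Task

One steel sleeve stands between the three pins of the gauging nest; the painted band round its top (green, yellow or red) is the inspector's verdict on it. With the fingertips, gently press the key of that same colour on the console all the way down, where it stays, then gently press the white release button on the nest all the way down, let it spring back and withdraw. Press no other key, lift nothing, and leave the sleeves and tools where they are.

Things in the scene. Friction and masses are not known exactly. Their poses are not given: they have to be found in the camera images.
- console: Grey sheet-steel box with an aluminium top plate, 100 mm (x) by 260 mm (y) by 50 mm high, fixed to the bench; origin at the centre of its underside, z up. Three round keys stand in a row along its y axis, 80 mm apart, in black collars of 48 mm diameter whose tops are 56 mm above the bench; which colour is at which place varies.
- key_green_top (a point): Centre of the top face of the green key, a round green cap of 36 mm diameter on the console; when up its top is 80 mm above the bench, 24 mm above its collar. The key moves straight down 10 mm; the rubber cap gives a further 1 mm per 4 N, 5 mm at most, so about 12.5 mm of push at the top bottoms it with 10 N.
- key_green (a joint): How far the green key is pressed, m: 0 up, 0.010 fully down. It resists with about 4 N at first, rising to about 6.5 N at the bottom stop, and stays where it is left.
- key_yellow_top (a point): Centre of the top face of the yellow key, a round yellow cap of 36 mm diameter on the console; when up its top is 80 mm above the bench, 24 mm above its collar. The key moves straight down 10 mm; the rubber cap gives a further 1 mm per 4 N, 5 mm at most, so about 12.5 mm of push at the top bottoms it with 10 N.
- key_yellow (a joint): How far the yellow key is pressed, m: 0 up, 0.010 fully down. It resists with about 4 N at first, rising to about 6.5 N at the bottom stop, and stays where it is left.
- key_red_top (a point): Centre of the top face of the red key, a round red cap of 36 mm diameter on the console; when up its top is 80 mm above the bench, 24 mm above its collar. The key moves straight down 10 mm; the rubber cap gives a further 1 mm per 4 N, 5 mm at most, so about 12.5 mm of push at the top bottoms it with 10 N.
- key_red (a joint): How far the red key is pressed, m: 0 up, 0.010 fully down. It resists with about 4 N at first, rising to about 6.5 N at the bottom stop, and stays where it is left.
- nest: Gauging nest: steel base plate 110 mm (x) by 240 mm (y) by 10 mm, fixed to the bench; origin at the centre of its underside, z up. Near its -y end three aluminium pins (30 mm tall) locate one sleeve; near its +y end, 80 mm from the origin, a blue block carries the white release button.
- nest_seat (a point): Centre of the seat between the three pins, on the top of the nest plate (10 mm above the bench), 65 mm from the nest's origin towards its -y end. The sleeve that is being judged stands here; the others stand on the pallet, at least 0.4 m away.
- release_top (a point): Centre of the top face of the white release button, a round cap of 40 mm diameter in a black collar of 56 mm diameter on the nest's blue block (64 mm square); when up its top is 76 mm above the bench, 24 mm above its collar. The button moves straight down 8 mm; the rubber cap gives a further 1 mm per 4 N, 5 mm at most, so about 10 mm of push at the top bottoms it with 8 N.
- release (a joint): How far the release button is pressed, m: 0 up, 0.008 fully down. A spring button: it resists with about 2 N at first, 6 N at the bottom, and springs back up when let go.
- sleeve_green: Loose dark steel tube standing upright, 60 mm outside diameter, 50 mm bore, 100 mm tall, about 0.7 kg, with the top 28 mm and its rim painted green. Origin at the centre of its underside. In the nest or on the pallet, with its foot 10 mm above the bench.
- sleeve_yellow: Loose dark steel tube standing upright, 60 mm outside diameter, 50 mm bore, 100 mm tall, about 0.7 kg, with the top 28 mm and its rim painted yellow. Origin at the centre of its underside. In the nest or on the pallet, with its foot 10 mm above the bench.
- sleeve_red: Loose dark steel tube standing upright, 60 mm outside diameter, 50 mm bore, 100 mm tall, about 0.7 kg, with the top 28 mm and its rim painted red. Origin at the centre of its underside. In the nest or on the pallet, with its foot 10 mm above the bench.
- sleeve_plain: The same tube with an unpainted bright steel top, standing on the grey pallet at the left of the bench. Origin at the centre of its underside. Leave alone.
- plug_gauge: Loose plug gauge standing upright beyond the work: steel cylinder of 54 mm diameter, 42 mm tall, with a slim hexagonal handle, 114 mm tall in all. Origin at the centre of its underside. Leave alone.
- hammer: Loose hammer lying on the bench beyond the console, 260 mm long, wooden handle. Leave alone.
- caliper: Loose caliper lying on the bench beyond the nest, 200 mm long, 10 mm high, black sliding head. Origin at the middle of its beam, on the bench. Leave alone.
Mind the look-alikes: they are no part of the job. What is shaped like the sleeve_green but orange or purple is not meant.

How it is judged:
On the way, in this order (a step that is already met when the one before it is completed fails the run):
1. the key with the colour of the band on the sleeve in the nest is pressed at least 7 mm down, the other keys are up (((horizontal distance between sleeve_green and nest_seat below 0.03 m and value of joint key_green above 0.007 m and value of joint each of key_yellow, key_red below 0.003 m) or (horizontal distance between sleeve_yellow and nest_seat below 0.03 m and value of joint key_yellow above 0.007 m and value of joint each of key_green, key_red below 0.003 m) or (horizontal distance between sleeve_red and nest_seat below 0.03 m and value of joint key_red above 0.007 m and value of joint each of key_green, key_yellow below 0.003 m))), for 0.2 s.
2. then the white release button is pressed at least 5.5 mm down (((horizontal distance between sleeve_green and nest_seat below 0.03 m and value of joint key_green above 0.007 m and value of joint each of key_yellow, key_red below 0.003 m) or (horizontal distance between sleeve_yellow and nest_seat below 0.03 m and value of joint key_yellow above 0.007 m and value of joint each of key_green, key_red below 0.003 m) or (horizontal distance between sleeve_red and nest_seat below 0.03 m and value of joint key_red above 0.007 m and value of joint each of key_green, key_yellow below 0.003 m)) and value of joint release above 0.0055 m), for 0.05 s.
At the end, for the whole second after the job is handed in: The key matching the band of the sleeve in the nest is 7 mm or more down (of 10), the other two under 3 mm, the release button is back up (under 2 mm), and all sleeves, plug gauge, hammer and caliper are at rest within 15 mm of their starts, sleeves and gauge upright within 0.1 rad (((horizontal distance between sleeve_green and nest_seat below 0.03 m and value of joint key_green above 0.007 m and value of joint each of key_yellow, key_red below 0.003 m) or (horizontal distance between sleeve_yellow and nest_seat below 0.03 m and value of joint key_yellow above 0.007 m and value of joint each of key_green, key_red below 0.003 m) or (horizontal distance between sleeve_red and nest_seat below 0.03 m and value of joint key_red above 0.007 m and value of joint each of key_green, key_yellow below 0.003 m)) and value of joint release below 0.002 m and distance of each of sleeve_green, sleeve_yellow, sleeve_red, sleeve_plain, plug_gauge, hammer, caliper from where it was at the start of the episode below 0.015 m and angle between each of sleeve_green, sleeve_yellow, sleeve_red, sleeve_plain, plug_gauge's own z axis and vertical below 0.1 rad and linear speed of each of sleeve_green, sleeve_yellow, sleeve_red, sleeve_plain, plug_gauge, hammer, caliper below 0.02 m/s); the robot touches nothing.
It fails at once if a key of another colour is pressed 3 mm or more ((not (horizontal distance between sleeve_green and nest_seat below 0.03 m) and value of joint key_green above 0.003 m) or (not (horizontal distance between sleeve_yellow and nest_seat below 0.03 m) and value of joint key_yellow above 0.003 m) or (not (horizontal distance between sleeve_red and nest_seat below 0.03 m) and value of joint key_red above 0.003 m)).
It fails at once if the release button is pressed 3 mm or more before a key is down (value of joint release above 0.003 m and value of joint each of key_green, key_yellow, key_red below 0.007 m).
It fails at once if a sleeve or tool is shoved, lifted or carried more than 15 mm, or a sleeve or the plug gauge tipped more than 0.2 rad (distance of any of sleeve_green, sleeve_yellow, sleeve_red, sleeve_plain, plug_gauge, hammer, caliper from where it was at the start of the episode above 0.015 m or angle between any of sleeve_green, sleeve_yellow, sleeve_red, sleeve_plain, plug_gauge's own z axis and vertical above 0.2 rad).
It fails at once if a key, the console or the nest with its button is struck with more than 30 N (contact force between the fingers and console above 30 N or contact force between the fingers and nest above 30 N or contact force between the fingers and key_green above 30 N or contact force between the fingers and key_yellow above 30 N or contact force between the fingers and key_red above 30 N).
It fails at once if a key, the console or the nest with its button is pressed with the arm or the gripper's body instead of the fingers (over 3 N) (contact force between the arm and console above 3 N or contact force between the arm and nest above 3 N or contact force between the arm and key_green above 3 N or contact force between the arm and key_yellow above 3 N or contact force between the arm and key_red above 3 N).
It also fails if it takes over 43 s, if anything falls off the work surface, if the arm or the gripper's body presses on something with over 40 N, if the wrist force passes 120 N, or if a joint passes its speed limit or range.

## Robot

A 6-joint arm with a two-finger parallel gripper is mounted at the origin on the work surface. World frame = base frame: x ahead of the robot, y to its left, z up, the work surface at z = 0. Lengths are in m, angles in rad, forces in N, time in s.
With the tool pointing down it reaches from about 0.325 to 0.9 m from the base axis. Payload 6.1 kg.
Tool frame: the origin (TCP) lies between the finger pads; the fingertips stand 14 mm ahead of it and the grasp point (between the pads) lies 5 mm behind it; y points along the fingers, x is the direction in which the jaws open and shut, and the axes are right-handed (so a half turn about y gives the same grasp; the last joint's range is limited). The gripper opens to 85 mm and grips with 20 to 120 N. Pads are 22 mm wide; open, the fingers measure 114 mm over their backs; the gripper's body (76 mm by 85 mm) begins 54 mm behind the grasp point. The pads swing forward as they close: fully open they stand 13 mm farther back than shut.
Start: joints at [-1.284, 0.22, 1.526, -0, 1.395, -0.126], TCP at [0.251, -0.572, 0.245] pointing down, gripper open.
Joint ranges: [-2.98, 2.98], [-0.91, 2.08], [0.09, 2.57], [-1.24, 4.39], [0.2, 2.65], [-2.68, 2.68]. Speed limits (rad/s): [2.57, 2.57, 3.01, 3.14, 3.14, 3.14].

## Interface

Orientations are given as a unit quaternion [x, y, z, w].
In Python, from rig import bot, kinematics, imaging, telemetry gives the robot as it stands. Calls block until the motion is done:
- bot.goto(position, orientation): joint-space move of the TCP to a pose.
- bot.movel(position, rotation=None, speed=0.15): straight line of the TCP; rotation=None keeps the orientation; speed is the mean speed in m/s.
- bot.move_j(angles): joint-space move.
- bot.gripper_open() and bot.close_gripper(): open the fingers fully, or close them until they stop; the grip force is fixed at half the most.
- bot.pause(seconds).
- kinematics.inverse_kinematics(position, orientation): joint angles nearest the present ones, or None.
- imaging.grab_frame(name): name is "scene" or "top"; returns a dict with "frame" (400x640x3 uint8, red, green, blue), "fovy" (degrees; the focal length in pixels is half the picture's height over the tangent of half this angle, whatever the lens; pixels are square), "cx", "cy" (the principal point, pixels), "rvec" (rotation vector, rad) and "tvec" (3), from world to camera coordinates, as OpenCV has them. Camera axes: x right, y down, z forward; pixel columns grow to the right and rows downward; lengths in m; the calibration is good to about 2 mm. A picture is of the moment at which its call begins. There is no depth.
A pose or a line that the arm cannot do raises bot.MotionError and nothing moves.
- bot.close_job(): hands the job in, once; it reports no verdict.
Readings, each from a call of its own:
- telemetry.read_time(): time.
- telemetry.read_qpos(): joint angles.
- telemetry.read_joint_vel(): joint speeds.
- telemetry.read_joint_efforts(): joint torques, N m.
- telemetry.read_position(): TCP position.
- telemetry.read_tcp_rot(): TCP orientation.
- telemetry.read_contact_force(): force on the tool from outside, world axes, zero at the start.
- telemetry.read_torque(): the same for the moment, N m.
- telemetry.read_gripper_width(): opening from 0.0 (shut) to 1.0 (fully open).
Only numpy, scipy, OpenCV 4.12 (cv2) and the standard library are available. Lean on these libraries where they do the work, as an engineer would, in place of code of your own. Each camera call takes 0.05 s, during which the arm holds its last target.

## Working session

There is one attempt and no reset: what is moved stays moved. The work goes in short steps, each a Python script; the robot and the scene stay as the last script left them, time stands still between calls to the robot, and variables do not carry over. Pictures are saved under pics/ and viewed, and the job is handed in when it is done.

```bash
ls; mkdir -p pics; python3 - <<'E'
from rig import bot, kinematics, imaging, telemetry
import cv2, pickle
d={}
for n in ("scene","top"):
    f=imaging.grab_frame(n); d[n]=f
    cv2.imwrite(f"pics/{n}0.png",f["frame"][:,:,::-1])
    print(n,{k:v for k,v in f.items() if k!="frame"})
pickle.dump(d,open("f0.pkl","wb"))
print(telemetry.read_time(),telemetry.read_tcp_rot(),telemetry.read_position(),telemetry.read_gripper_width())
E
```

```text
pics
scene {'fovy': 43.9114452284045, 'cx': 313.87939401426746, 'cy': 196.2826641004279, 'rvec': array([ 0.98789255,  2.65576859, -0.81680264]), 'tvec': array([ 0.42478775, -0.27648845,  1.85078804])}
top {'fovy': 48.712021938623835, 'cx': 315.4624328806428, 'cy': 190.29013027865392, 'rvec': array([ 2.15257561, -2.1079044 ,  0.186709  ]), 'tvec': array([0.02402275, 0.57027679, 1.41263416])}
0.1 [-0.59142892  0.38742285 -0.38645962  0.59225361] [ 0.25055729 -0.57200231  0.24428406] 1.0014333779811857
```

View pics/scene0.png

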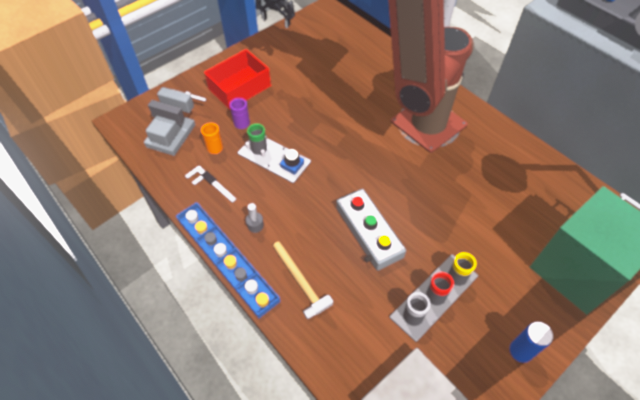

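View pics/top0.png

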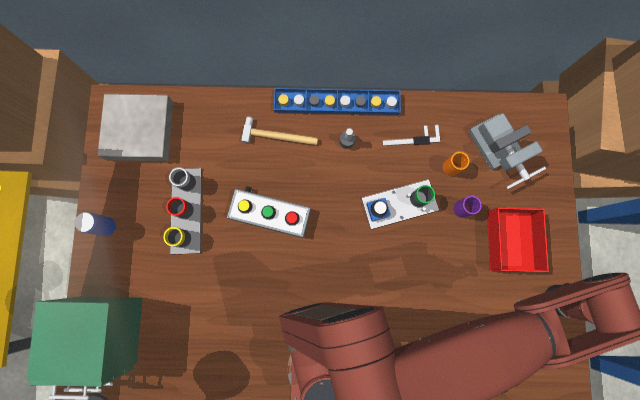

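```bash
python3 - <<'E'
from scipy.spatial.transform import Rotation as R
print(R.from_quat([-0.59142892,0.38742285,-0.38645962,0.59225361]).as_matrix().round(3))
E
```

```text
[[ 0.401 -0.001  0.916]
 [-0.916  0.002  0.401]
 [-0.002 -1.     0.   ]]
```

The scene and top pictures show a green-banded sleeve in the nest (scene ~(257,135), top ~(423,195)). The yellow, red and plain sleeves are on the pallet. Orange (459,162) and purple (468,206) are look-alikes off the nest. The console keys in the top view are yellow (245,206), green (268,212) and red (292,218), and the white button is at (380,208). I'll confirm in a crop and measure.

```bash
cat > h.py <<'E'
import numpy as np, cv2, pickle
def K(f):
    h=f["frame"].shape[0]; fl=h/2/np.tan(np.radians(f["fovy"])/2)
    return np.array([[fl,0,f["cx"]],[0,fl,f["cy"]],[0,0,1]])
def proj(f,P): return cv2.projectPoints(np.atleast_2d(np.array(P,float)),f["rvec"],f["tvec"],K(f),None)[0][:,0]
def back(f,uv,z):
    Rm=cv2.Rodrigues(f["rvec"])[0]; c=-Rm.T@f["tvec"]
    d=Rm.T@np.linalg.inv(K(f))@np.array([uv[0],uv[1],1.]); return c+d*(z-c[2])/d[2]
E
python3 - <<'E'
from h import *
d=pickle.load(open("f0.pkl","rb"))
boxes={"scene":{"red":(350,195,366,210),"green":(362,214,380,229),"yellow":(376,234,394,250),"white":(280,146,304,162)},
"top":{"yellow":(236,198,254,214),"green":(259,204,277,220),"red":(283,210,301,226),"white":(368,198,391,219)}}
for n in d:
    f=d[n]; im=f["frame"]; hsv=cv2.cvtColor(im,cv2.COLOR_RGB2HSV)
    for c,(x0,y0,x1,y1) in boxes[n].items():
        s=hsv[y0:y1,x0:x1].astype(int)
        if c=="white": m=(s[...,2]>170)&(s[...,1]<60)
        else:
            h0={"red":0,"green":65,"yellow":28}[c]; dh=abs(s[...,0]-h0); dh=np.minimum(dh,180-dh)
            m=(dh<18)&(s[...,1]>120)&(s[...,2]>60)
        ys,xs=np.nonzero(m); z=.076 if c=="white" else .08
        uv=(xs.mean()+x0,ys.mean()+y0)
        print(n,c,len(xs),np.round(uv,1),back(f,uv,z-0.004).round(4))
cr=[cv2.resize(d["top"]["frame"][170:240,210:450],None,fx=3.3,fy=3.3,interpolation=2),]
b=cv2.resize(d["scene"]["frame"][110:190,230:320],(400,355),interpolation=2);c=cv2.resize(d["scene"]["frame"][180:275,330:410],(300,355),interpolation=2)
cv2.imwrite("pics/c1.png",cr[0][:,:,::-1]);cv2.imwrite("pics/c2.png",np.hstack([b,c])[:,:,::-1])
E
```

```text
scene red 84 [357.2 201.6] [0.4802 0.1185 0.076 ]
scene green 69 [370.5 220.1] [0.496  0.1951 0.076 ]
scene yellow 106 [384.  240.9] [0.5163 0.2737 0.076 ]
scene white 208 [288.5 153.4] [ 0.519  -0.1783  0.072 ]
top yellow 103 [243.5 205.1] [0.5116 0.2672 0.076 ]
top green 99 [267.4 211.1] [0.4938 0.1895 0.076 ]
top red 106 [291.3 217.2] [0.4757 0.1119 0.076 ]
top white 176 [378.5 205.6] [ 0.5197 -0.1694  0.072 ]
```

View pics/c1.png

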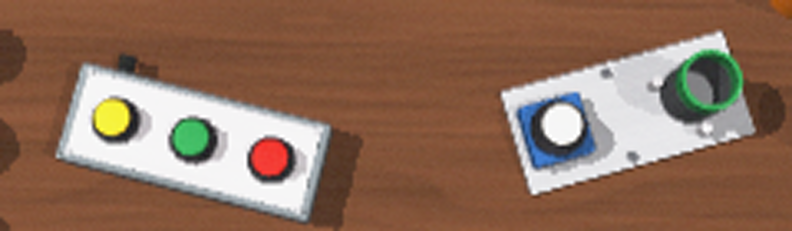

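View pics/c2.png

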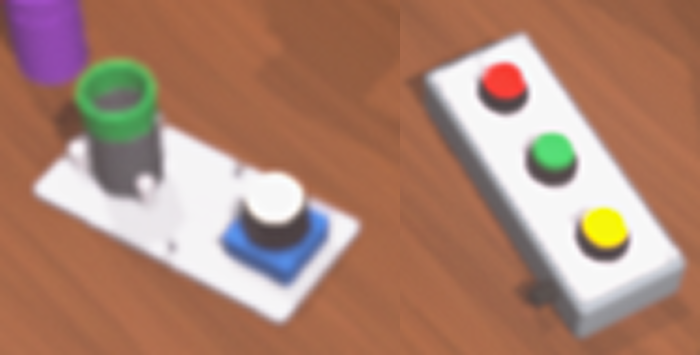

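```bash
python3 - <<'E'
from h import *
d=pickle.load(open("f0.pkl","rb"))
seeds={"scene":{"red":(357,201),"green":(370,219),"yellow":(384,240),"white":(291,154),"band":(257,130)},
"top":{"yellow":(244,205),"green":(267,211),"red":(291,217),"white":(380,207)}}
res={}
for n in d:
    f=d[n]; im=cv2.resize(f["frame"],None,fx=6,fy=6,interpolation=cv2.INTER_CUBIC)
    for c,s in seeds[n].items():
        p=(int(s[0]*6+3),int(s[1]*6+3))
        mask=np.zeros((im.shape[0]+2,im.shape[1]+2),np.uint8)
        t=(45 if c!="white" else 18,)*3
        cv2.floodFill(im.copy(),mask,p,0,t,t,cv2.FLOODFILL_FIXED_RANGE|cv2.FLOODFILL_MASK_ONLY|(255<<8)|4)
        ys,xs=np.nonzero(mask[1:-1,1:-1]); uv=((xs.mean()+.5)/6-.5,(ys.mean()+.5)/6-.5)
        z=.076 if c=="white" else .08
        res[n,c]=uv; print(n,c,len(xs)/36,np.round(uv,1),"bbox",xs.min()/6,xs.max()/6,ys.min()/6,ys.max()/6,back(f,uv,z).round(4))
P=[K(d[n])@np.c_[cv2.Rodrigues(d[n]["rvec"])[0],d[n]["tvec"]] for n in ("scene","top")]
for c in ("red","green","yellow","white"):
    X=cv2.triangulatePoints(P[0],P[1],np.array(res["scene",c]),np.array(res["top",c]))[:,0]; print(c,(X[:3]/X[3]).round(4))
E
```

```text
scene red 67.63888888888889 [357.3 201.3] bbox 352.3333333333333 363.1666666666667 197.33333333333334 205.83333333333334 [0.4809 0.1198 0.08  ]
scene green 67.86111111111111 [370.5 219.8] bbox 365.5 376.3333333333333 216.0 224.33333333333334 [0.4973 0.1958 0.08  ]
scene yellow 79.25 [384.2 240.4] bbox 379.0 389.8333333333333 236.0 245.5 [0.5168 0.2742 0.08  ]
scene white 790.7777777777778 [272.7 158. ] bbox 238.83333333333334 300.1666666666667 139.66666666666666 181.33333333333334 [ 0.5734 -0.1954  0.076 ]
scene band 108.77777777777777 [255.9 130.2] bbox 249.0 263.0 125.66666666666667 135.33333333333334 [ 0.5435 -0.3287  0.08  ]
top yellow 82.30555555555556 [243.3 205.1] bbox 238.83333333333334 248.66666666666666 200.5 210.5 [0.5111 0.2672 0.08  ]
top green 82.77777777777777 [267.3 211.2] bbox 262.6666666666667 272.8333333333333 206.66666666666666 216.66666666666666 [0.4928 0.1894 0.08  ]
top red 83.75 [291.3 217.3] bbox 286.6666666666667 296.6666666666667 212.83333333333334 222.66666666666666 [0.4747 0.1115 0.08  ]
top white 97.11111111111111 [379.9 207.3] bbox 374.8333333333333 385.6666666666667 202.16666666666666 213.5 [ 0.5138 -0.1734  0.076 ]
red [0.4752 0.1134 0.0673]
green [0.4932 0.1914 0.0704]
yellow [0.512  0.2699 0.0687]
white [ 0.5418 -0.2024  0.0353]
```

Confirmed in the enlarged crop: the nest sleeve has a green band, and the middle key of the console is green. Next I close the fingers and go above the green key.

```bash
cat >> h.py <<'E'
from scipy.spatial.transform import Rotation as R
q0=[-0.59142892,0.38742285,-0.38645962,0.59225361]
def rot(p):
    a=np.arctan2(p[1],p[0])-np.arctan2(-0.572,0.2506)
    Mi=R.from_quat(q0).as_matrix()
    x=Mi[:,0].copy(); x[2]=0; x/=np.linalg.norm(x); y=np.array([0,0,-1.])
    return (R.from_euler('z',a)*R.from_matrix(np.c_[x,y,np.cross(x,y)])).as_quat()
E
python3 - <<'E'
from rig import bot, kinematics, imaging, telemetry
from h import *
bot.close_gripper()
print(telemetry.read_time(),telemetry.read_gripper_width())
p=[0.495,0.192,0.20]
print(kinematics.inverse_kinematics(p,rot(p)))
bot.goto(p,rot(p))
print(telemetry.read_time(),telemetry.read_position(),telemetry.read_contact_force(),telemetry.read_qpos())
bot.movel([0.495,0.192,0.112])
print(telemetry.read_time(),telemetry.read_position(),telemetry.read_contact_force())
for n in ("scene","top"):
    f=imaging.grab_frame(n); cv2.imwrite(f"pics/{n}1.png",f["frame"][:,:,::-1])
    c=f["frame"][170:250,320:420] if n=="scene" else f["frame"][160:260,200:330]
    cv2.imwrite(f"pics/{n}1c.png",cv2.resize(c,None,fx=5,fy=5,interpolation=2)[:,:,::-1])
    print(n,proj(f,[[0.495,0.192,0.112-.014]]))
E
```

```text
0.8667 -0.0038297357833492153
[ 2.21425924e-01  3.28823399e-02  1.81959109e+00 -4.44089210e-16
  1.28911923e+00 -1.48387258e-01]
3.7 [0.49540199 0.19133601 0.20008682] [0.26975619 0.82580243 0.39353113] [ 2.20121066e-01  3.30009054e-02  1.81929968e+00 -1.64833591e-04
  1.28910289e+00 -1.48379208e-01]
4.4333 [0.49564812 0.19201401 0.11272818] [-0.03299508  0.33755125  0.63922058]
scene [[370.65433602 215.5184939 ]]
top [[265.86238093 209.78778466]]
```

View pics/scene1c.png

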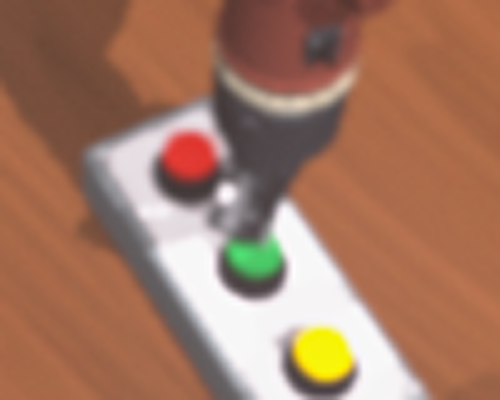

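View pics/top1c.png

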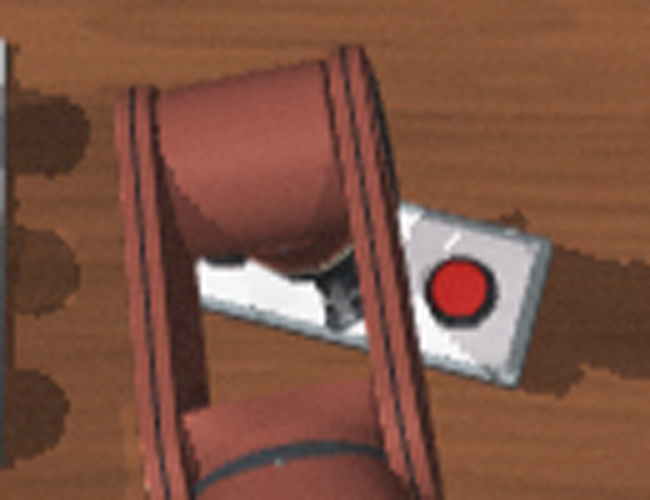

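The scene crop shows the closed fingertips at about (371,217), directly over the green key at (370,220). The red and yellow keys are clear. Now the press, in small steps with force checks.

```bash
cat >> h.py <<'E'
def press(x,y,ztop,travel,Fgoal,maxpush):
    from rig import bot, telemetry
    fz0=telemetry.read_contact_force()[2]; z=ztop+.014+.004; log=[]
    bot.movel([x,y,z],speed=.03)
    while True:
        p=telemetry.read_position(); F=telemetry.read_contact_force()-np.array([0,0,fz0])
        push=ztop+.014-p[2]; log.append((round(push*1e3,1),*F.round(1)))
        if (push>travel and F[2]>Fgoal) or F[2]>16 or push>maxpush: break
        z-=.001 if push<travel else .0005
        bot.movel([x,y,z],speed=.015)
    bot.pause(.4); print(log, telemetry.read_contact_force()-np.array([0,0,fz0]),telemetry.read_position(),telemetry.read_time())
E
python3 - <<'E'
from rig import bot, kinematics, imaging, telemetry
from h import *
press(.4955,.1925,.08,.0105,9.5,.0145)
E
```

```text
[(np.float64(-3.8), np.float64(-0.4), np.float64(0.2), np.float64(-0.6)), (np.float64(-3.0), np.float64(-0.2), np.float64(-0.5), np.float64(0.1)), (np.float64(-2.0), np.float64(-0.5), np.float64(-0.5), np.float64(0.0)), (np.float64(-0.9), np.float64(0.2), np.float64(0.5), np.float64(-0.5)), (np.float64(0.0), np.float64(0.6), np.float64(0.6), np.float64(-0.4)), (np.float64(0.7), np.float64(-0.7), np.float64(-0.5), np.float64(2.2)), (np.float64(1.8), np.float64(-0.5), np.float64(-0.5), np.float64(3.3)), (np.float64(2.9), np.float64(-0.4), np.float64(0.4), np.float64(3.8)), (np.float64(4.0), np.float64(-0.5), np.float64(-0.4), np.float64(3.2)), (np.float64(5.0), np.float64(-0.1), np.float64(-0.2), np.float64(3.7)), (np.float64(6.0), np.float64(-0.2), np.float64(-0.4), np.float64(4.4)), (np.float64(7.0), np.float64(-0.4), np.float64(0.7), np.float64(4.0)), (np.float64(8.0), np.float64(0.0), np.float64(-0.3), np.float64(4.6)), (np.float64(8.9), np.float64(0.4), np.float64(0.1), np.float64(4.9)), (np.float64(9.9), np.float64(0.5), np.float64(0.2), np.float64(5.2)), (np.float64(10.9), np.float64(0.1), np.float64(-0.2), np.float64(5.2)), (np.float64(11.3), np.float64(-0.2), np.float64(-0.6), np.float64(4.8)), (np.float64(11.7), np.float64(-0.5), np.float64(0.5), np.float64(6.6)), (np.float64(12.0), np.float64(-2.1), np.float64(-0.7), np.float64(7.6)), (np.float64(12.3), np.float64(-2.1), np.float64(-0.4), np.float64(9.1)), (np.float64(12.7), np.float64(-2.0), np.float64(-1.1), np.float64(9.7))] [-2.73625373 -0.02328893 10.04630405] [0.49569586 0.19256091 0.08130848] 10.55
```

The force profile shows the expected travel: about 4–5 N, stiffening at 11.5 mm, and 10 N at 12.7 mm, so the key is bottomed. I lift off, check it, and move above the release button.

```bash
python3 - <<'E'
from rig import bot, kinematics, imaging, telemetry
from h import *
bot.movel([.4955,.1925,.20])
p=[.515,-.172,.20]
bot.goto(p,rot(p))
p[2]=.108
bot.movel(p)
print(telemetry.read_time(),telemetry.read_position(),telemetry.read_contact_force())
o=[]
for n in ("scene","top"):
    f=imaging.grab_frame(n); print(n,proj(f,[[.515,-.172,.094],[.515,-.172,.076]]).round(1))
    cs=[f["frame"][180:260,330:410],f["frame"][105:185,240:320]] if n=="scene" else [f["frame"][170:250,225:305],f["frame"][170:250,340:420]]
    o.append(np.hstack([cv2.resize(c,(380,290),interpolation=2) for c in cs]))
cv2.imwrite("pics/s2.png",np.vstack(o)[:,:,::-1])
E
```

```text
13.6333 [ 0.51573925 -0.17194428  0.10883617] [-0.04004033 -0.67611574  0.07424135]
scene [[290.3 149.7]
 [290.5 153.1]]
top [[380.3 206.1]
 [379.5 206.9]]
```

View pics/s2.png

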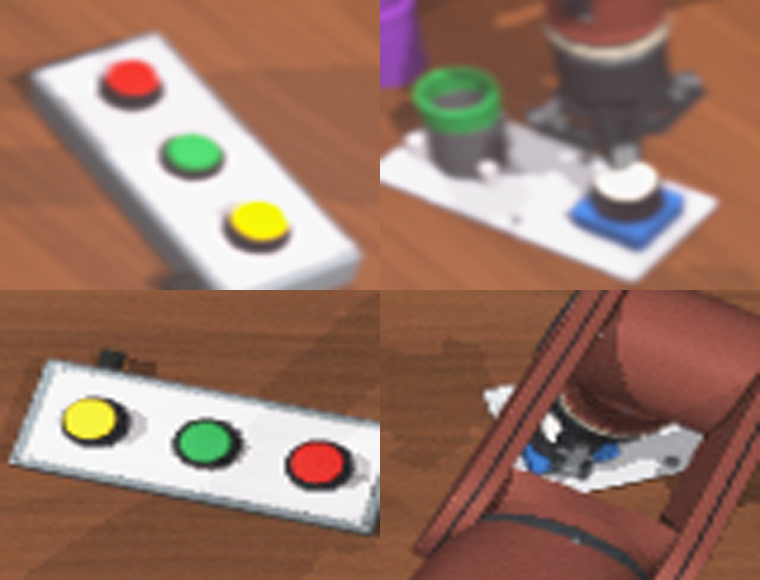

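The green key now sits visibly lower than red and yellow: in the top view its cast shadow is gone. The fingertip in the scene view, at about (292,150), is over the white cap at (292,154). Pressing.

```bash
python3 - <<'E'
from rig import bot, kinematics, imaging, telemetry
from h import *
press(.5155,-.172,.076,.0085,8,.012)
bot.movel([.5155,-.172,.22],speed=.1)
p=[.40,-.10,.30]; 
bot.goto(p,rot(p))
bot.move_j([-1.284,0.22,1.526,0,1.395,-0.126])
bot.pause(.3)
print(telemetry.read_time(),telemetry.read_position(),telemetry.read_contact_force())
d=pickle.load(open("f0.pkl","rb")); o=[]
for n in ("scene","top"):
    f=imaging.grab_frame(n)
    r=[]
    for g in (d[n]["frame"],f["frame"]):
        c=g[100:320,170:490] if n=="scene" else g[90:265,155:475]
        r.append(cv2.resize(c,(400,275),interpolation=2))
    o.append(np.hstack(r))
cv2.imwrite("pics/s3.png",np.vstack(o)[:,:,::-1])
E
```

```text
[(np.float64(-3.8), np.float64(0.4), np.float64(-0.1), np.float64(0.2)), (np.float64(-3.1), np.float64(0.7), np.float64(0.5), np.float64(-0.1)), (np.float64(-1.9), np.float64(0.3), np.float64(0.1), np.float64(-0.2)), (np.float64(-0.9), np.float64(-0.4), np.float64(-0.3), np.float64(-0.6)), (np.float64(0.0), np.float64(0.1), np.float64(-0.2), np.float64(0.5)), (np.float64(0.9), np.float64(-0.7), np.float64(0.4), np.float64(0.6)), (np.float64(1.9), np.float64(0.6), np.float64(0.4), np.float64(2.2)), (np.float64(2.9), np.float64(-0.2), np.float64(-0.1), np.float64(2.2)), (np.float64(3.9), np.float64(0.1), np.float64(0.2), np.float64(2.7)), (np.float64(4.9), np.float64(-0.6), np.float64(-0.1), np.float64(2.8)), (np.float64(5.9), np.float64(-0.2), np.float64(0.1), np.float64(3.6)), (np.float64(6.9), np.float64(-0.3), np.float64(-0.7), np.float64(4.1)), (np.float64(7.9), np.float64(-0.5), np.float64(0.3), np.float64(4.0)), (np.float64(8.9), np.float64(-0.5), np.float64(-1.2), np.float64(5.5)), (np.float64(9.3), np.float64(-0.5), np.float64(-0.4), np.float64(5.9)), (np.float64(9.7), np.float64(-0.3), np.float64(0.3), np.float64(6.2)), (np.float64(10.0), np.float64(-0.8), np.float64(0.5), np.float64(7.2)), (np.float64(10.3), np.float64(-2.3), np.float64(1.0), np.float64(9.1))] [-2.19590365  0.86641472  9.70211363] [ 0.51567377 -0.17207547  0.07967363] 19.0
23.3417 [ 0.25148392 -0.57227592  0.24618899] [ 0.43003166 -0.41085561 -0.09602884]
```

View pics/s3.png

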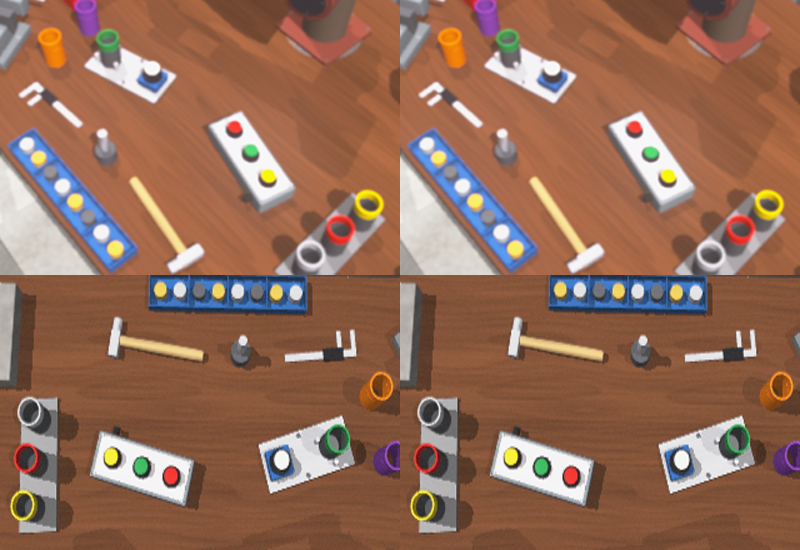

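The before (left) and after (right) views match. Nothing has moved except the green key, which is down at about (267,211) in the top view. The white button is back up and the arm is clear, so I hand the job in.

```bash
python3 -c "
from rig import bot,telemetry
print(bot.close_job(),telemetry.read_time())"
```

```text
the job is handed in; nothing more can be done
the job is handed in; nothing more can be done
```

I pressed the green key, then the white release button, withdrew, and handed the job in; the last motion ended at about 23.3 s of the 43 s allowed. The sleeve in the nest has a green band, confirmed in enlarged crops from both cameras.

- **Green key:** I pressed it with the closed fingertips until it bottomed, at 12.7 mm of push and about 10 N. In the later pictures it sits lower than the red and yellow keys.
- **Release button:** I pressed it to 10.3 mm of push and about 9.7 N, and let it spring back. It looks up in the last pictures.
- **Rest of the scene:** the before and after pictures show no visible movement of the sleeves, tools or other keys. The arm is back at its start pose, touching nothing.

One disagreement: the two cameras put the keys about 5–8 mm apart, which is more than the stated calibration. I aimed close to the top-camera estimate, and the fingertips stood over the caps both times in the scene view, so it had no visible effect. I could not read the key and button joint values directly, so "down" and "up" rest on the force readings and the pictures.

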